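# Pack the gift tray

## Task

Pack the wooden gift tray: stand the small tin, the pale-capped spice jar, the slim roll-on bottle and the slim white carton upright in the tray, each down in the cork recess cut to its size and shape. Leave the bigger tin and the wider white carton, which are not part of the set, standing where they are.

Things in the scene. Friction and masses are not known exactly. Their poses are not given: they have to be found in the camera images.
- small_tin: the smaller of the two food tins, upright, round, 57 mm diameter, 72 mm high. Origin: centre of its underside; z up along its axis.
- spice_jar: round spice jar with a pale, clear cap (not the red-capped one among the stock), upright, 46 mm diameter (cap 45 mm, body 44 mm), 97 mm high. Origin: centre of its underside; z up along its axis.
- roll_on: slim round roll-on bottle with a narrower black cap, upright, 27 mm diameter up to 53 mm, the cap 20 mm, 78 mm high in all. Origin: centre of its underside; z up along its axis.
- slim_carton: the slimmer of the two white cartons, upright, 36 mm (its x) by 51 mm (its y), 125 mm high. Origin: centre of its underside; z up. Grasp across the 36 mm.
- insert_tin: fixed cork insert, 84 x 84 x 18 mm, in the wooden gift tray, with a round, 71 mm wide (the largest) recess for the small tin. Origin: centre of its underside, 6 mm above the counter; recess floor 6 mm, rim 18 mm above the origin; z up, x and y along its sides. Four inserts lie 2 x 2 at 88 mm spacing, in any order; tray 192 x 192 mm, rim 26 mm high.
- insert_jar: fixed cork insert, 84 x 84 x 18 mm, in the wooden gift tray, with a round, 58 mm wide (the middle-sized) recess for the spice jar. Origin: centre of its underside, 6 mm above the counter; recess floor 6 mm, rim 18 mm above the origin; z up, x and y along its sides. Four inserts lie 2 x 2 at 88 mm spacing, in any order; tray 192 x 192 mm, rim 26 mm high.
- insert_roller: fixed cork insert, 84 x 84 x 18 mm, in the wooden gift tray, with a round, 41 mm wide (the smallest) recess for the roll-on bottle. Origin: centre of its underside, 6 mm above the counter; recess floor 6 mm, rim 18 mm above the origin; z up, x and y along its sides. Four inserts lie 2 x 2 at 88 mm spacing, in any order; tray 192 x 192 mm, rim 26 mm high.
- insert_carton: fixed cork insert, 84 x 84 x 18 mm, in the wooden gift tray, with a rectangular, 65 mm along the insert's x by 50 along its y, recess for the slim carton (its 51 mm side along that x). Origin: centre of its underside, 6 mm above the counter; recess floor 6 mm, rim 18 mm above the origin; z up, x and y along its sides. Four inserts lie 2 x 2 at 88 mm spacing, in any order; tray 192 x 192 mm, rim 26 mm high.
- wide_carton: look-alike that stays: the larger, wider white carton, upright, 46 mm (x) by 99 mm (y), 142 mm high. Origin: centre of its underside; z up.
- big_tin: look-alike that stays: the larger food tin, upright, 75 mm diameter, 110 mm high. Origin: centre of its underside; z up. Fixed shop stock up to 0.28 m high stands behind the goods (beyond x = 0.46 m for y from -0.24 to 0.34 m): carry round or over it.

How it is judged (in metres and radians):
At the end, for the whole second after the job is handed in: Each of the four goods stands upright (within 0.1 rad) on the floor of its own recess (underside within 4 mm of the floor, centre within 12 mm of the recess centre), released and at rest; the bigger tin and the wider carton stand upright within 30 mm of where they were (horizontal distance between small_tin and insert_tin below 0.012 m and z of small_tin in the frame of insert_tin between 0.002 and 0.01 m and angle between each of small_tin, spice_jar, roll_on, slim_carton, wide_carton, big_tin's own z axis and vertical below 0.1 rad and linear speed of each of small_tin, spice_jar, roll_on, slim_carton below 0.02 m/s and horizontal distance between spice_jar and insert_jar below 0.012 m and z of spice_jar in the frame of insert_jar between 0.002 and 0.01 m and horizontal distance between roll_on and insert_roller below 0.012 m and z of roll_on in the frame of insert_roller between 0.002 and 0.01 m and horizontal distance between slim_carton and insert_carton below 0.012 m and z of slim_carton in the frame of insert_carton between 0.002 and 0.01 m and distance of each of wide_carton, big_tin from where it was at the start of the episode below 0.03 m); the robot touches nothing.
It fails at once if the bigger tin or the wider carton is moved by more than 30 mm or tipped (distance of any of wide_carton, big_tin from where it was at the start of the episode above 0.03 m or angle between any of wide_carton, big_tin's own z axis and vertical above 0.35 rad).
It also fails if it takes over 131 s, if anything falls off the work surface, if the arm or the gripper's body presses on something with over 40 N, if the wrist force passes 120 N, or if a joint passes its speed limit or range.

## Robot

A 6-joint arm with a two-finger parallel gripper is mounted at the origin on a cart in front of the work surface, level with it; the furniture and walls round the work are solid. World frame = base frame: x ahead of the robot, y to its left, z up, the work surface at z = 0. Lengths are in m, angles in degrees, forces in N, time in s.
With the tool pointing down it reaches from about 0.4 to 0.825 m from the base axis. Payload 7 kg.
Tool frame: the origin (TCP) lies on the mounting face of the last link; the fingertips stand 178 mm ahead of it and the grasp point (between the pads) lies 159 mm ahead of it; z points along the fingers, y is the direction in which the jaws open and shut (so a half turn about z gives the same grasp; the last joint's range is limited). The gripper opens to 88 mm and grips with 3 to 60 N. Pads are 19 mm wide; open, the fingers measure 130 mm over their backs; the gripper's body (78 mm by 193 mm) begins 47 mm behind the grasp point.
Start: joints at [84.632, 20.546, 0.682, 0, -70.136, -16.507], TCP at [0.252, 0.626, 0.405] pointing down, gripper open.
Joint ranges: [-176.03, 176.03], [-82.01, 121.73], [-58.28, 71.71], [-173.87, 95.51], [-174.79, -0.11], [-173.66, 173.66]. Speed limits (degrees/s): [136.94, 136.94, 172.46, 180, 180, 180].

## Interface

Orientations are given as [roll, pitch, yaw] about the fixed x, y, z axes, in that order (R = Rz(yaw) Ry(pitch) Rx(roll)).
In Python, from plant import r gives the robot as it stands. The module is installed in compiled form; this text tells all that it offers.
- The arm moves only by the tool carry_out, never from a script. Its argument "plan" is a list of rows, each a list of 3 entries, a list of its own where there are three numbers: the shift along the tool's x, y, z in m, then the turn, a rotation vector about the tool's x, y, z in degrees, then the closure in counts, from 0 (fully open) to 255 (shut). In form: [[[x, y, z], [ax, ay, az], hand], ...]. A call has 1 to 12 rows; each row shifts and turns the commanded pose from where the row before left it, along the tool's axes as they then stand; what a row does not reach is not made up. A row lasts 1/12 s, in which the tool goes at most 41.7 mm and 7.16 degrees, less where a joint would pass 70% of its speed; a pose out of reach is approached as far as the arm can. A call is refused whole if a number of a shift passes 0.0417 or a number of a turn 7.16, either way. A call with a gripper value outside its range is refused whole. The fingers move at their own pace and stop on an object; "grip_force" is the grip in N (left out, the last holds). Time passes only in rows, so rows that do not move let the fingers close. It gives the time, the measured TCP pose, the force and the opening at its end, in the units of the state.
- r.get_state(): the state, without advancing time (a new reading comes with each control period).
- r.capture(name): name is "scene" or "top"; returns the picture (480x640x3 uint8, red, green, blue); there is no depth.
- r.get_calibration(name): a dict with "K" (3x3 intrinsics, pixels), "rvec" (rotation vector, rad) and "tvec" (3), from world to camera coordinates, as OpenCV has them. Camera axes: x right, y down, z forward; pixel columns grow to the right and rows downward; lengths in m; the calibration is good to about 2 mm. A picture is of the moment at which its call begins. get_calibration takes no time and is no camera call.
- r.close_job(): hands the job in, once; it reports no verdict.
The state is a dict: "time_s": time; "joints": joint angles; "qd": joint speeds; "joint_torque": joint torques, N m; "tcp_pos": TCP position; "eef_rot": TCP orientation; "contact_force": force on the tool from outside, world axes, zero at the start; "moment": the same for the moment, N m; "gripper_width": finger opening in m.
Only numpy, scipy, OpenCV 4.12 (cv2) and the standard library are available. Lean on these libraries where they do the work, as an engineer would, in place of code of your own. Each camera call takes 0.05 s, during which the arm holds its last target. There are 200 camera calls.

## Working session

There is one attempt and no reset: what is moved stays moved. The work goes in short steps, Python scripts to look and compute and a tool call to move; the robot and the scene stay as the last step left them, time stands still between calls to the robot, and variables do not carry over. Pictures are saved under pics/ and viewed, about 12 in all and at most 16, crops included, and the job is handed in when it is done.

Besides the shell and the picture viewer there is one more tool, called after "Request:" as name(argument=value, ...) on one line, values as JSON. carry_out: Moves the arm, as the interface text tells. Its arguments: {"type":"object","properties":{"plan":{"type":"array","items":{"type":"array"}},"grip_force":{"type":"number"}},"required":["plan"]}

```bash
mkdir -p pics
python3 - <<'E'
from plant import r
import cv2
for n in("scene","top"):
    cv2.imwrite(f"pics/{n}0.png",r.capture(n)[:,:,::-1]); c=r.get_calibration(n); print(n,c)
    R=cv2.Rodrigues(c["rvec"])[0]; print(-R.T@c["tvec"])
print(r.get_state())
E
```

```text
scene {'K': array([[594.18062582,   0.        , 324.67127531],
       [  0.        , 594.18062582, 247.4908645 ],
       [  0.        ,   0.        ,   1.        ]]), 'rvec': array([ 0.63972957, -2.3630603 ,  1.52926004]), 'tvec': array([0.432707  , 0.13822318, 1.30622001])}
[-0.16385091  1.20548651  0.65765255]
top {'K': array([[597.29455973,   0.        , 320.69427033],
       [  0.        , 597.29455973, 238.07204882],
       [  0.        ,   0.        ,   1.        ]]), 'rvec': array([ 1.7247968 , -2.43261699,  0.29132633]), 'tvec': array([0.14450296, 0.4404885 , 1.6296933 ])}
[0.07795812 0.11464427 1.68866536]
{'time_s': 0.1, 'joints': array([ 8.46311064e+01,  2.05866615e+01,  6.39599578e-01, -1.76787554e-02,
       -7.01350585e+01, -1.65075811e+01]), 'qd': array([-0.00883167, -0.03692361,  0.11677497,  0.15023467,  0.03289841,
        0.00312386]), 'joint_torque': array([-2.70290860e-03, -5.84163773e+01,  2.93749416e+01,  7.01546252e+00,
        1.01930456e-02, -4.34076003e-05]), 'tcp_pos': array([0.25144082, 0.62623849, 0.4038283 ]), 'eef_rot': array([ 1.79916542e+02, -7.40089949e-03, -2.18824885e+01]), 'contact_force': array([-0.43137877,  0.38721017,  0.33798819]), 'moment': array([ 0.03782677,  0.01625286, -0.03485772]), 'gripper_width': 0.08734685909931629}
```

View pics/scene0.png

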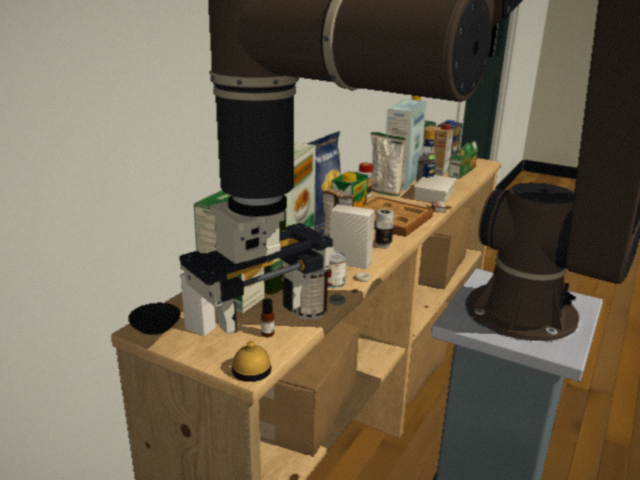

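View pics/top0.png

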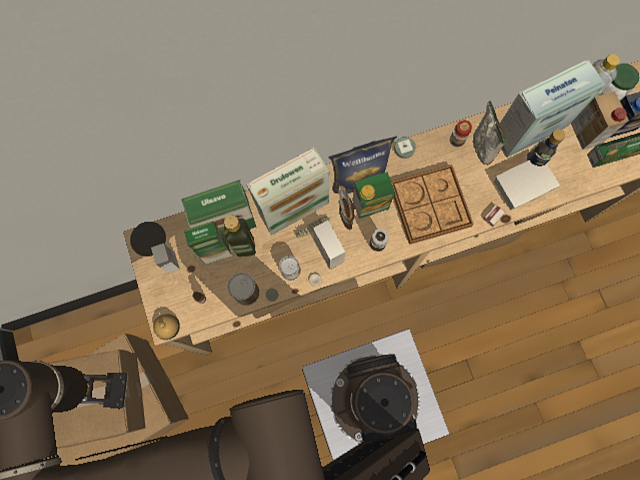

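The scene picture shows the counter with the gripper over its near-left end. In the top picture I see the slim carton (165,257), roll-on (199,296), big tin (243,289), small tin (289,267), wide carton (328,243), spice jar (379,240) and tray (433,203). I'll view enlarged crops next.

Run:
```python
import cv2
a=cv2.imread("pics/top0.png"); b=a[160:330,130:310]
c=a[160:270,310:480]
cv2.imwrite("pics/c1.png",cv2.resize(b,None,fx=3.5,fy=3.5,interpolation=cv2.INTER_CUBIC)[:600])
cv2.imwrite("pics/c2.png",cv2.resize(c,None,fx=4.5,fy=4.5,interpolation=cv2.INTER_CUBIC))
```

```text
(no output)
```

View pics/c1.png

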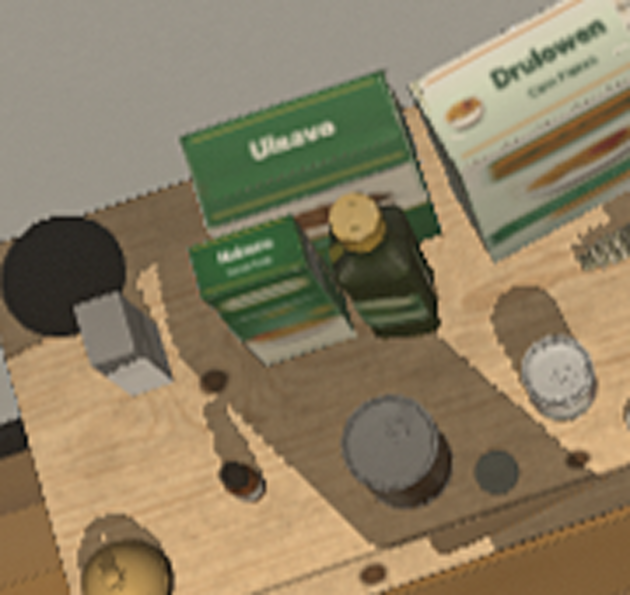

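View pics/c2.png

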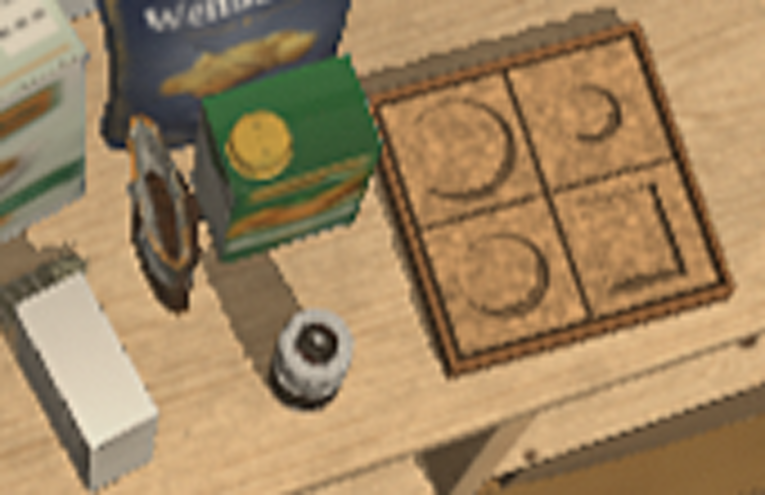

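The crops show the tray with its recesses: largest top-left, smallest top-right, middle bottom-left and rectangle bottom-right. The tray's outer corners in the crop are about (375,100), (638,25), (732,290) and (455,372). Next I'll turn these into positions.

```bash
cat > h.py <<'E'
from plant import r
import cv2, numpy as np
def cam(n):
    c=r.get_calibration(n); R=cv2.Rodrigues(c["rvec"])[0]; return c["K"],R,c["tvec"]
def ray(n,uv,z):
    K,R,t=cam(n); uv=np.atleast_2d(np.float64(uv)); d=np.c_[uv,np.ones(len(uv))]@np.linalg.inv(K).T@R; o=-R.T@t
    return (o+d*((z-o[2])/d[:,2:]))[:,:2]
def proj(n,P):
    c=r.get_calibration(n); return cv2.projectPoints(np.float64(np.atleast_2d(P)),c["rvec"],c["tvec"],c["K"],None)[0][:,0]
E
python3 - <<'E'
from h import *
np.set_printoptions(precision=4,suppress=True)
C1=lambda p:np.float64(p)/3.5+[130,160]
C2=lambda p:np.float64(p)/4.5+[310,160]
t=ray("top",C2([(375,100),(638,25),(732,290),(455,372)]),.026); print("tray",t,t.mean(0),np.linalg.norm(t-np.roll(t,1,0),axis=1))
print("cross",ray("top",C2([(549,196)]),.024))
for n,p,z in[("tinbig",(391,444),.11),("small",(558,370),.072),("roll",(236,475),.078)]: print(n,ray("top",C1([p]),z))
print("jar",ray("top",C2([(316,340)]),.097))
w=ray("top",C2([(18,302),(80,270),(157,412),(90,447)]),.142);print("wide",w,w.mean(0))
s=ray("top",C1([(75,303),(117,290),(137,345),(93,362)]),.125);print("slim",s,s.mean(0))
# rectified tray view and enlarged scene crop
c=t.mean(0); e=((t[1]-t[0])+(t[2]-t[3]));e/=np.linalg.norm(e); f=np.array([e[1],-e[0]])
if f@(t[3]-t[0])<0:f=-f
q=[c+.1*(-a*e*-1*-1+b*f) for a,b in((1,-1),(-1,-1),(-1,1),(1,1))]
H=cv2.getPerspectiveTransform(np.float32(proj("top",[[*p,.024] for p in q])),np.float32([(0,0),(500,0),(500,500),(0,500)]))
cv2.imwrite("pics/tr.png",cv2.warpPerspective(cv2.imread("pics/top0.png"),H,(500,500),flags=cv2.INTER_CUBIC)); print("axes",e,f)
a=cv2.imread("pics/scene0.png")[180:345,130:460]
cv2.imwrite("pics/s1.png",cv2.resize(a,None,fx=2.4,fy=2.4,interpolation=cv2.INTER_CUBIC))
E
```

```text
tray [[ 0.5588 -0.2683]
 [ 0.55   -0.4495]
 [ 0.3632 -0.4377]
 [ 0.3716 -0.251 ]] [ 0.4609 -0.3516] [0.188  0.1814 0.1872 0.1869]
cross [[ 0.4609 -0.3514]]
tinbig [[0.3936 0.2382]]
small [[0.4138 0.0992]]
roll [[0.4167 0.3616]]
jar [[ 0.4059 -0.1627]]
wide [[ 0.4773  0.0042]
 [ 0.4837 -0.0372]
 [ 0.3867 -0.0511]
 [ 0.3799 -0.0068]] [ 0.4319 -0.0227]
slim [[0.5757 0.4337]
 [0.5749 0.4004]
 [0.528  0.3976]
 [0.5264 0.433 ]] [0.5513 0.4162]
axes [-0.0468 -0.9989] [-0.9989  0.0468]
```

View pics/tr.png

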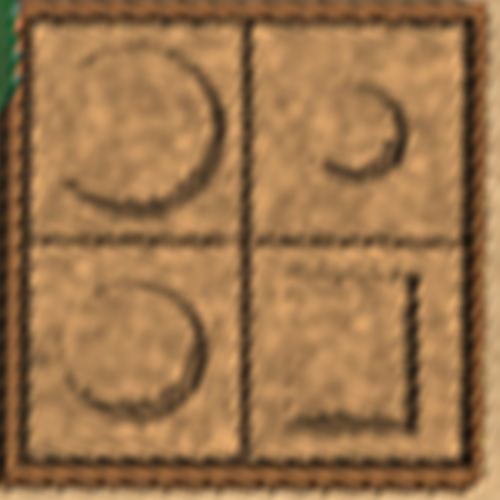

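View pics/s1.png

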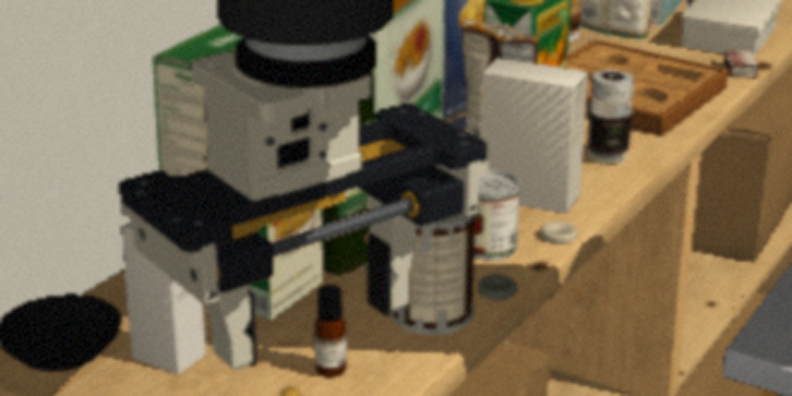

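The rectified tray view puts the divider cross at about (245,241), so the tray centre is near (0.464,-0.350). The carton recess is long along world x. The scene crop shows the small tin's top at (497,183), the roll-on cap at (331,288) and the jar's top at (612,76). I'll cross-check both views and the clearance to the stock.

Run:
```python
from h import *
np.set_printoptions(precision=4,suppress=True)
C1=lambda p:np.float64(p)/3.5+[130,160]
S=lambda p:np.float64(p)/2.4+[130,180]
K1,R1,t1=cam("top");K2,R2,t2=cam("scene")
def tri(a,b):
    X=cv2.triangulatePoints(K1@np.c_[R1,t1],K2@np.c_[R2,t2],np.float64(a).reshape(2,1),np.float64(b).reshape(2,1))[:,0];return X[:3]/X[3]
C2=lambda p:np.float64(p)/4.5+[310,160]
for n,a,b in[("small",C1((558,370)),S((497,183))),("roll",C1((236,475)),S((331,288))),("jar",C2((316,340)),S((612,76)))]: print(n,tri(a,b))
for n,p in[("bottle base",(385,333)),("bottle base r",(437,328)),("maize corner",(497,258)),("greenbox fl",(268,362)),("greenbox fr",(352,330)),("hole",(214,380))]:print(n,ray("top",C1([p]),0))
# base outlines in images, predicted from measured top centres
for n,p in [("small",(.414,.099)),("roll",(.417,.362)),("jar",(.406,-.163))]:
    print(n,"scene base px in s1",(proj("scene",[[*p,0]])-[130,180])*2.4)
print("tray",ray("scene",S([(727,83),(655,133)]),.026))
# tin top circle by brightness in the top view
g=cv2.cvtColor(cv2.imread("pics/top0.png"),cv2.COLOR_BGR2HSV)[245:285,270:308]
m=((g[...,1]<45)&(g[...,2]>110)).astype("uint8");n,l,s,c=cv2.connectedComponentsWithStats(m);k=s[1:,4].argmax()+1
print("tin blob",s[k]+[270,245,0,0,0],c[k]+[270,245])
```

```text
small [0.4127 0.0983 0.0668]
roll [0.4197 0.3633 0.0748]
jar [ 0.4071 -0.1632  0.0934]
bottle base [[0.5057 0.2237]]
bottle base r [[0.4955 0.1818]]
maize corner [[0.5358 0.1163]]
greenbox fl [[0.5143 0.3221]]
greenbox fr [[0.5172 0.2487]]
hole [[0.5146 0.3684]]
small scene base px in s1 [[491.0428 243.5078]]
roll scene base px in s1 [[338.7207 366.5937]]
jar scene base px in s1 [[607.7616 153.434 ]]
tray [[ 0.3465 -0.3824]
 [ 0.3616 -0.1893]]
tin blob [279 256  21  24 341] [289.0323 266.8211]
```

Run:
```python
from h import *
t=[[.3716,-.251],[.3632,-.4377],[.55,-.4495],[.5588,-.2683],[.464,-.350]]
for z in(0,.026):print(z,proj("scene",[[*p,z] for p in t]).round(1).tolist())
a=cv2.imread("pics/scene0.png")[160:280,330:490].copy()
a=cv2.resize(a,None,fx=5,fy=5,interpolation=cv2.INTER_CUBIC)
for p in proj("scene",[[*p,.026] for p in t]): cv2.circle(a,tuple(int(v) for v in (p-[330,160])*5),4,(0,0,255),1)
cv2.imwrite("pics/s2.png",a)
```

```text
0 [[407.3, 235.8], [433.1, 215.9], [379.0, 203.1], [350.8, 220.3], [391.2, 218.2]]
0.026 [[408.1, 227.2], [434.0, 207.9], [379.5, 195.4], [351.2, 212.1], [391.8, 210.1]]
```

View pics/s2.png

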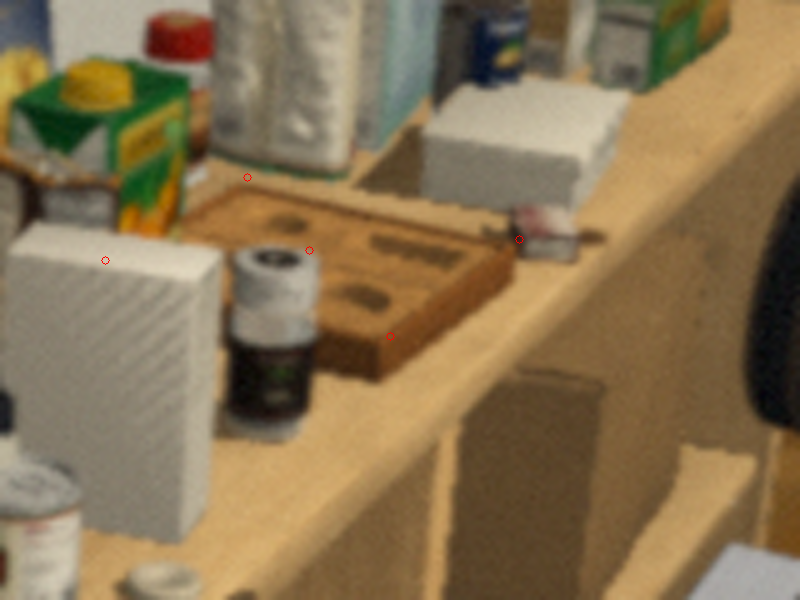

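Request:
carry_out(plan=[[[0, 0, 0], [0, 0, 7], 0], [[0, 0, 0], [0, 0, 7], 0], [[0, 0, 0], [0, 0, 7], 0], [[0, 0, 0], [0, 0, 7], 0], [[0, 0, 0], [0, 0, 7], 0], [[0, 0, 0], [0, 0, 7], 0], [[0, 0, 0], [0, 0, 7], 0], [[0, 0, 0], [0, 0, 7], 0], [[0, 0, 0], [0, 0, 2], 0]], grip_force=15)

```text
time_s: 0.85
tcp_pos: [0.2514, 0.6262, 0.4041]
eef_rot: [180.0, -0.1, -80.3]
contact_force: [-0.5, 0.1, -0.1]
gripper_width: 0.0878
```

Request:
carry_out(plan=[[[0.036, -0.0148, 0.0], [0, 0, 0], 0], [[0.036, -0.0148, 0.0], [0, 0, 0], 0], [[0.036, -0.0148, 0.0], [0, 0, 0], 0], [[0.036, -0.0148, 0.0], [0, 0, 0], 0], [[0.036, -0.0148, 0.0], [0, 0, 0], 0], [[0.036, -0.0148, 0.0], [0, 0, 0], 0], [[0.036, -0.0148, 0.0], [0, 0, 0], 0], [[0.036, -0.0148, 0.0], [0, 0, 0], 0], [[0, 0, 0], [0, 0, 0], 0], [[0, 0, 0], [0, 0, 0], 0]])

```text
time_s: 1.68
tcp_pos: [0.4196, 0.3618, 0.4047]
eef_rot: [180.0, -0.0, -80.1]
contact_force: [0.2, 0.4, -0.2]
gripper_width: 0.0874
```

```bash
cat >> h.py <<'E'
def go(x,y,zg,yaw):
    "tool shift (after the turn) and turn about tool z to reach grasp point x,y,zg with yaw"
    s=r.get_state(); p=s["tcp_pos"]; a=np.radians(yaw); d=np.array([x,y,zg+.159])-p
    xt=np.array([np.cos(a),np.sin(a)]); yt=np.array([np.sin(a),-np.cos(a)])
    print("t",s["time_s"],"pos",p.round(4),"rot",s["eef_rot"].round(2),"w",round(s["gripper_width"],4),"F",s["contact_force"].round(1))
    print("  shift",(d[:2]@xt).round(4),(d[:2]@yt).round(4),(-d[2]).round(4),"turn",((s["eef_rot"][2]-yaw+180)%360-180).round(2))
E
python3 -c "
from h import *
go(.418,.3625,.043,-80)
cv2.imwrite('pics/g1.png',cv2.resize(r.capture('scene')[170:350,130:430,::-1],None,fx=2.6,fy=2.6))"
```

```text
t 1.6833 pos [0.4196 0.3618 0.4047] rot [179.99  -0.   -80.07] w 0.0874 F [ 0.2  0.4 -0.2]
  shift -0.0009 0.0014 0.2027 turn -0.07
```

Request:
carry_out(plan=[[[0, 0, 0.035], [0, 0, 0], 0], [[0, 0, 0.035], [0, 0, 0], 0], [[0, 0, 0.035], [0, 0, 0], 0], [[0, 0, 0.035], [0, 0, 0], 0], [[0, 0, 0.025], [0, 0, 0], 0], [[0, 0, 0.02], [0, 0, 0], 0], [[0, 0, 0.0177], [0, 0, 0], 0], [[0, 0, 0], [0, 0, 0], 0]])

```text
time_s: 2.4
tcp_pos: [0.4172, 0.3636, 0.1981]
eef_rot: [179.7, -0.3, -79.8]
contact_force: [0.1, -0.7, -0.7]
gripper_width: 0.0879
```

Request:
carry_out(plan=[[[0, 0, 0], [0, 0, 0], 255], [[0, 0, 0], [0, 0, 0], 255], [[0, 0, 0], [0, 0, 0], 255], [[0, 0, 0], [0, 0, 0], 255], [[0, 0, 0], [0, 0, 0], 255], [[0, 0, 0], [0, 0, 0], 255], [[0, 0, 0], [0, 0, 0], 255], [[0, 0, 0], [0, 0, 0], 255], [[0, 0, 0], [0, 0, 0], 255], [[0, 0, 0], [0, 0, 0], 255]])

```text
time_s: 3.23
tcp_pos: [0.4188, 0.3637, 0.202]
eef_rot: [-180.0, 0.0, -79.9]
contact_force: [0.3, -0.8, 1.1]
gripper_width: 0.0272
```

Request:
carry_out(plan=[[[0, 0, -0.02], [0, 0, 0], 255], [[0, 0, -0.035], [0, 0, 0], 255], [[0, 0, -0.035], [0, 0, 0], 255], [[0, 0, -0.035], [0, 0, 0], 255], [[0, 0, -0.035], [0, 0, 0], 255], [[0, 0, -0.035], [0, 0, 0], 255], [[0, 0, -0.035], [0, 0, 0], 255], [[0, 0, -0.035], [0, 0, 5], 255], [[0, 0, -0.035], [0, 0, 5], 255], [[0, 0, 0], [0, 0, 0], 255]])

```text
time_s: 4.07
tcp_pos: [0.4195, 0.3638, 0.5098]
eef_rot: [-179.6, 0.5, -90.1]
contact_force: [0.6, 0.6, 1.1]
gripper_width: 0.0256
```

Request:
carry_out(plan=[[[0.02, -0.0023, 0], [0, 0, 0], 255], [[0.04, -0.0046, 0], [0, 0, 0], 255], [[0.04, -0.0046, 0], [0, 0, 0], 255], [[0.04, -0.0046, 0], [0, 0, 0], 255], [[0.04, -0.0046, 0], [0, 0, 0], 255], [[0.04, -0.0046, 0], [0, 0, 0], 255], [[0.04, -0.0046, 0], [0, 0, 0], 255], [[0.04, -0.0046, 0], [0, 0, 0], 255], [[0.04, -0.0046, 0], [0, 0, 0], 255], [[0.04, -0.0046, 0], [0, 0, 0], 255]])

```text
time_s: 4.9
tcp_pos: [0.4624, -0.0184, 0.5018]
eef_rot: [-180.0, 0.0, -89.8]
contact_force: [1.2, -0.5, -0.5]
gripper_width: 0.0257
```

Request:
carry_out(plan=[[[0.04, -0.0046, 0], [0, 0, 0], 255], [[0.04, -0.0046, 0], [0, 0, 0], 255], [[0.04, -0.0046, 0], [0, 0, 0], 255], [[0.04, -0.0046, 0], [0, 0, 0], 255], [[0.04, -0.0046, 0], [0, 0, 0], 255], [[0.04, -0.0046, 0], [0, 0, 0], 255], [[0.04, -0.0046, 0], [0, 0, 0], 255], [[0.04, -0.0046, 0], [0, 0, 0], 255], [[0.04, -0.0046, 0], [0, 0, 0], 255], [[0.02, -0.002, 0], [0, 0, 0], 255], [[0, 0, 0], [0, 0, 0], 255], [[0, 0, 0], [0, 0, 0], 255]])

```text
time_s: 5.9
tcp_pos: [0.507, -0.3976, 0.5002]
eef_rot: [179.9, 0.1, -90.0]
contact_force: [0.4, 0.5, -0.8]
gripper_width: 0.0258
```

```bash
python3 -c "
from h import *
go(.506,-.396,.056,-90)
cv2.imwrite('pics/t1.png',cv2.resize(r.capture('top')[130:280,330:530,::-1],None,fx=4,fy=4))"
```

```text
t 5.9 pos [ 0.507  -0.3976  0.5002] rot [ 1.7986e+02  7.0000e-02 -9.0010e+01] w 0.0258 F [ 0.4  0.5 -0.8]
  shift -0.0016 0.001 0.2852 turn -0.01
```

View pics/t1.png

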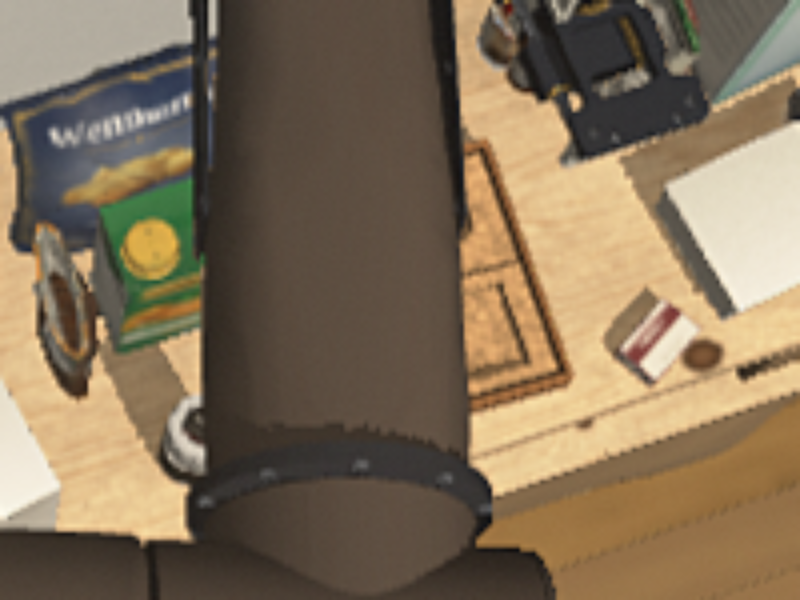

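The forearm hides the tray in the top view, so I'll check the held bottle in the scene view.

```bash
python3 -c "
from h import *
u=proj('scene',[[.507,-.3976,.341]])[0].astype(int);print(u, proj('scene',[[.507,-.3976,.341-.043],[.507,-.3976,.341+.035]]))
a=r.capture('scene')[u[1]-50:u[1]+70,u[0]-80:u[0]+80,::-1]
cv2.imwrite('pics/s3.png',cv2.resize(a,None,fx=5,fy=5,interpolation=cv2.INTER_CUBIC))"
```

```text
[392  99] [[391.46257777 114.4030974 ]
 [393.41515696  86.89812843]]
```

View pics/s3.png

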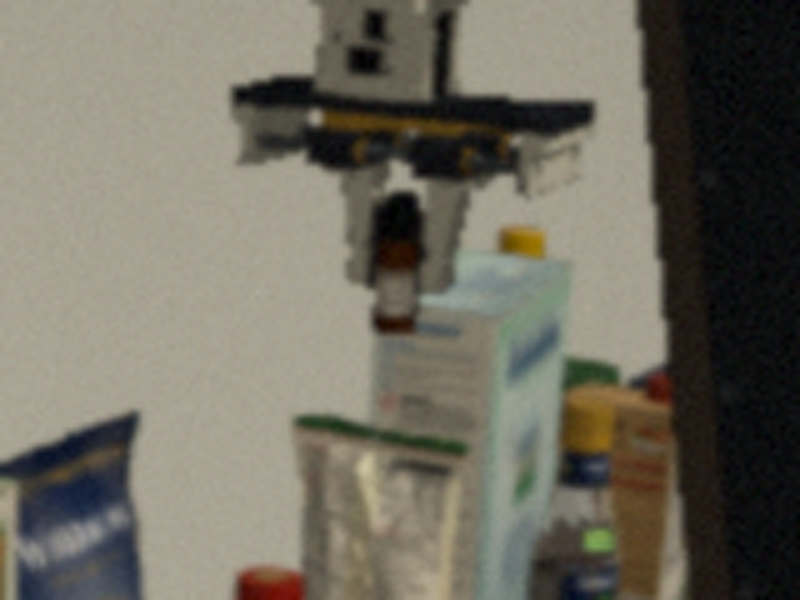

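The bottle hangs upright with its base at about row 115 in the full picture, against 114 predicted, so it has not slipped. I'll lower it.

Request:
carry_out(plan=[[[-0.0016, 0.001, 0.035], [0, 0, 0], 255], [[0, 0, 0.04], [0, 0, 0], 255], [[0, 0, 0.04], [0, 0, 0], 255], [[0, 0, 0.04], [0, 0, 0], 255], [[0, 0, 0.04], [0, 0, 0], 255], [[0, 0, 0.035], [0, 0, 0], 255], [[0, 0, 0.02], [0, 0, 0], 255], [[0, 0, 0.015], [0, 0, 0], 255], [[0, 0, 0.01], [0, 0, 0], 255], [[0, 0, 0.01], [0, 0, 0], 255], [[0, 0, 0], [0, 0, 0], 255], [[0, 0, 0], [0, 0, 0], 255]])

```text
time_s: 7.0
tcp_pos: [0.5068, -0.3942, 0.2175]
eef_rot: [-180.0, -0.0, -89.8]
contact_force: [-0.1, 0.3, 1.2]
gripper_width: 0.0258
```

```bash
python3 -c "
from h import *
go(.506,-.396,.056,-90)"
```

```text
t 7.0 pos [ 0.5068 -0.3942  0.2175] rot [-1.7998e+02 -2.0000e-02 -8.9830e+01] w 0.0258 F [-0.1  0.3  1.2]
  shift 0.0018 0.0008 0.0025 turn 0.17
```

Request:
carry_out(plan=[[[0, 0, 0.0015], [0, 0, 0], 255], [[0, 0, 0], [0, 0, 0], 255], [[0, 0, 0], [0, 0, 0], 110], [[0, 0, 0], [0, 0, 0], 110], [[0, 0, 0], [0, 0, 0], 110], [[0, 0, 0], [0, 0, 0], 110], [[0, 0, 0], [0, 0, 0], 110], [[0, 0, 0], [0, 0, 0], 110]])

```text
time_s: 7.67
tcp_pos: [0.5064, -0.3946, 0.2155]
eef_rot: [-180.0, -0.0, -89.9]
contact_force: [-0.9, -0.1, -0.2]
gripper_width: 0.0492
```

Request:
carry_out(plan=[[[0, 0, -0.02], [0, 0, 0], 110], [[0, 0, -0.04], [0, 0, 0], 110], [[0, 0, -0.04], [0, 0, 0], 110], [[0, 0, -0.04], [0, 0, 0], 0], [[0, 0, -0.04], [0, 0, 0], 0], [[0, 0, -0.04], [0, 0, -7], 0], [[0, 0, -0.04], [0, 0, -7], 0], [[0, 0, -0.025], [0, 0, -7], 0], [[0, 0, 0], [0, 0, -7], 0], [[0, 0, 0], [0, 0, -7], 0], [[0, 0, 0], [0, 0, -7], 0], [[0, 0, 0], [0, 0, -3], 0]])

```text
time_s: 8.67
tcp_pos: [0.5063, -0.3944, 0.5006]
eef_rot: [-180.0, -0.0, -44.5]
contact_force: [-0.4, -0.4, 0.4]
gripper_width: 0.0875
```

Request:
carry_out(plan=[[[-0.032, -0.0217, 0], [0, 0, 0], 0], [[-0.032, -0.0217, 0], [0, 0, 0], 0], [[-0.032, -0.0217, 0], [0, 0, 0], 0], [[-0.032, -0.0217, 0], [0, 0, 0], 0], [[-0.032, -0.0217, 0], [0, 0, 0], 0], [[-0.032, -0.0217, 0], [0, 0, 0], 0], [[-0.032, -0.0217, 0], [0, 0, 0], 0], [[-0.032, -0.0217, 0], [0, 0, 0], 0], [[-0.032, -0.0217, 0], [0, 0, 0], 0], [[-0.032, -0.0217, 0], [0, 0, 0], 0], [[-0.032, -0.0217, 0], [0, 0, 0], 0], [[-0.032, -0.0217, 0], [0, 0, 0], 0]])

```text
time_s: 9.67
tcp_pos: [0.4169, 0.0623, 0.5009]
eef_rot: [-179.9, -0.0, -44.9]
contact_force: [1.7, -1.1, -0.7]
gripper_width: 0.0876
```

Request:
carry_out(plan=[[[-0.031, -0.0214, 0], [0, 0, 0], 0], [[0, 0, 0], [0, 0, 0], 0], [[0, 0, 0], [0, 0, 0], 0]])

```text
time_s: 9.92
tcp_pos: [0.4106, 0.0998, 0.5006]
eef_rot: [-180.0, 0.0, -44.6]
contact_force: [-1.2, -0.2, -0.0]
gripper_width: 0.0876
```

```bash
python3 -c "
from h import *
go(.4133,.0988,.056,-45)
a=r.capture('top')[:,:,::-1];cv2.imwrite('pics/t2f.png',a)
cv2.imwrite('pics/t2.png',cv2.resize(a[150:270,250:480],None,fx=3.4,fy=3.4,interpolation=cv2.INTER_CUBIC))"
```

```text
t 9.9167 pos [0.4106 0.0998 0.5006] rot [-179.98    0.    -44.61] w 0.0876 F [-1.2 -0.2 -0. ]
  shift 0.0026 -0.0012 0.2856 turn 0.39
```

View pics/t2.png

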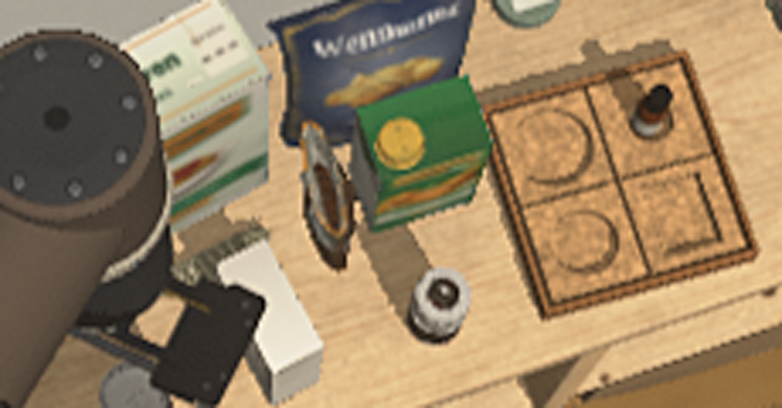

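The roll-on stands upright in its small recess at (655,115) in the crop, and the arm is over the small tin. I'll descend, checking force.

Request:
carry_out(plan=[[[0.0026, -0.0012, 0.03], [0, 0, 0.4], 0], [[0, 0, 0.04], [0, 0, 0], 0], [[0, 0, 0.04], [0, 0, 0], 0], [[0, 0, 0.04], [0, 0, 0], 0], [[0, 0, 0.03], [0, 0, 0], 0], [[0, 0, 0.02], [0, 0, 0], 0], [[0, 0, 0], [0, 0, 0], 0]])

```text
time_s: 10.55
tcp_pos: [0.4127, 0.0947, 0.2967]
eef_rot: [179.6, 0.1, -45.5]
contact_force: [-0.7, -0.2, 0.5]
gripper_width: 0.0875
```

Request:
carry_out(plan=[[[0, 0, 0.015], [0, 0, 0], 0], [[0, 0, 0.015], [0, 0, 0], 0], [[0, 0, 0.015], [0, 0, 0], 0], [[0, 0, 0.015], [0, 0, 0], 0], [[0, 0, 0.013], [0, 0, 0], 0], [[0, 0, 0.01], [0, 0, 0], 0], [[0, 0, 0], [0, 0, 0], 0]])

```text
time_s: 11.13
tcp_pos: [0.4142, 0.0962, 0.2171]
eef_rot: [179.9, 0.0, -45.4]
contact_force: [-0.2, -0.3, -0.5]
gripper_width: 0.0875
```

Request:
carry_out(plan=[[[0, 0, 0], [0, 0, 0], 255], [[0, 0, 0], [0, 0, 0], 255], [[0, 0, 0], [0, 0, 0], 255], [[0, 0, 0], [0, 0, 0], 255], [[0, 0, 0], [0, 0, 0], 255], [[0, 0, 0], [0, 0, 0], 255], [[0, 0, 0], [0, 0, 0], 255], [[0, 0, 0], [0, 0, 0], 255]], grip_force=25)

```text
time_s: 11.8
tcp_pos: [0.4148, 0.0977, 0.2184]
eef_rot: [-179.8, -0.0, -45.2]
contact_force: [2.0, 2.0, 7.3]
gripper_width: 0.057
```

```bash
python3 -c "
from h import *
go(.4133,.0988,.056,-45)"
```

```text
t 11.8 pos [0.4148 0.0977 0.2184] rot [-1.7983e+02 -4.0000e-02 -4.5220e+01] w 0.057 F [2.  2.  7.3]
  shift -0.0018 0.0003 0.0034 turn -0.22
```

Request:
carry_out(plan=[[[0, 0, -0.015], [0, 0, 0], 255], [[0, 0, -0.03], [0, 0, 0], 255], [[0, 0, -0.04], [0, 0, 0], 255], [[0, 0, -0.04], [0, 0, 0], 255], [[0, 0, -0.04], [0, 0, 0], 255], [[0, 0, -0.04], [0, 0, 6], 255], [[0, 0, -0.04], [0, 0, 7], 255], [[0, 0, -0.04], [0, 0, 7], 255], [[0, 0, 0], [0, 0, 7], 255], [[0, 0, 0], [0, 0, 7], 255], [[0, 0, 0], [0, 0, 7], 255], [[0, 0, 0], [0, 0, 4], 255]])

```text
time_s: 12.8
tcp_pos: [0.4131, 0.0967, 0.5017]
eef_rot: [179.9, -0.0, -90.7]
contact_force: [0.5, 0.4, -2.3]
gripper_width: 0.0568
```

Request:
carry_out(plan=[[[0.02, -0.0047, 0], [0, 0, 0], 255], [[0.037, -0.0087, 0], [0, 0, 0], 255], [[0.037, -0.0087, 0], [0, 0, 0], 255], [[0.037, -0.0087, 0], [0, 0, 0], 255], [[0.037, -0.0087, 0], [0, 0, 0], 255], [[0.037, -0.0087, 0], [0, 0, 0], 255], [[0.037, -0.0087, 0], [0, 0, 0], 255], [[0.037, -0.0087, 0], [0, 0, 0], 255], [[0.037, -0.0087, 0], [0, 0, 0], 255], [[0.037, -0.0087, 0], [0, 0, 0], 255], [[0.037, -0.0087, 0], [0, 0, 0], 255], [[0.016, -0.004, 0], [0, 0, 0], 255]])

```text
time_s: 13.8
tcp_pos: [0.5077, -0.3129, 0.5003]
eef_rot: [179.8, 0.1, -90.4]
contact_force: [1.3, 0.6, -2.6]
gripper_width: 0.0568
```

Request:
carry_out(plan=[[[0, 0, 0], [0, 0, 0], 255], [[0, 0, 0], [0, 0, 0], 255]])

```text
time_s: 13.97
tcp_pos: [0.5073, -0.3103, 0.5004]
eef_rot: [179.8, 0.1, -90.4]
contact_force: [-0.4, 0.7, -1.4]
gripper_width: 0.057
```

```bash
python3 -c "
from h import *
go(.51,-.308,.072,-90)"
```

```text
t 13.9667 pos [ 0.5073 -0.3103  0.5004] rot [ 1.7977e+02  1.0000e-01 -9.0410e+01] w 0.057 F [-0.4  0.7 -1.4]
  shift -0.0023 -0.0027 0.2694 turn -0.41
```

Request:
carry_out(plan=[[[-0.0023, -0.0027, 0.035], [0, 0, -0.4], 255], [[0, 0, 0.04], [0, 0, 0], 255], [[0, 0, 0.04], [0, 0, 0], 255], [[0, 0, 0.04], [0, 0, 0], 255], [[0, 0, 0.04], [0, 0, 0], 255], [[0, 0, 0.03], [0, 0, 0], 255], [[0, 0, 0.015], [0, 0, 0], 255], [[0, 0, 0.012], [0, 0, 0], 255], [[0, 0, 0.01], [0, 0, 0], 255], [[0, 0, 0.006], [0, 0, 0], 255], [[0, 0, 0], [0, 0, 0], 255], [[0, 0, 0], [0, 0, 0], 255]])

```text
time_s: 14.97
tcp_pos: [0.5105, -0.3068, 0.2349]
eef_rot: [-180.0, -0.0, -89.8]
contact_force: [0.2, 0.4, -2.8]
gripper_width: 0.0571
```

```bash
python3 -c "
from h import *
go(.51,-.308,.071,-90)"
```

```text
t 14.9667 pos [ 0.5105 -0.3068  0.2349] rot [-1.7999e+02 -1.0000e-02 -8.9840e+01] w 0.0571 F [ 0.2  0.4 -2.8]
  shift 0.0012 0.0005 0.0049 turn 0.16
```

Request:
carry_out(plan=[[[0.001, 0, 0.002], [0, 0, 0], 255], [[0, 0, 0.002], [0, 0, 0], 255], [[0, 0, 0], [0, 0, 0], 255]])

```text
time_s: 15.22
tcp_pos: [0.5103, -0.3082, 0.2308]
eef_rot: [-180.0, -0.0, -89.9]
contact_force: [-0.3, -0.4, -1.9]
gripper_width: 0.0569
```

Request:
carry_out(plan=[[[0, 0, 0], [0, 0, 0], 40], [[0, 0, 0], [0, 0, 0], 40], [[0, 0, 0], [0, 0, 0], 40], [[0, 0, 0], [0, 0, 0], 40], [[0, 0, 0], [0, 0, 0], 40], [[0, 0, 0], [0, 0, 0], 40]])

```text
time_s: 15.72
tcp_pos: [0.5104, -0.3082, 0.2306]
eef_rot: [-180.0, -0.0, -89.9]
contact_force: [0.5, 0.0, -0.2]
gripper_width: 0.0738
```

Request:
carry_out(plan=[[[0, 0, -0.02], [0, 0, 0], 40], [[0, 0, -0.035], [0, 0, 0], 40], [[0, 0, -0.04], [0, 0, 0], 40], [[0, 0, -0.04], [0, 0, 0], 0], [[0, 0, -0.04], [0, 0, 0], 0], [[0, 0, -0.04], [0, 0, -6], 0], [[0, 0, -0.04], [0, 0, -7], 0], [[0, 0, -0.015], [0, 0, -7], 0], [[0, 0, 0], [0, 0, -7], 0], [[0, 0, 0], [0, 0, -7], 0], [[0, 0, 0], [0, 0, -7], 0], [[0, 0, 0], [0, 0, -7], 0]])

```text
time_s: 16.72
tcp_pos: [0.5102, -0.3081, 0.5006]
eef_rot: [-180.0, -0.0, -41.5]
contact_force: [0.8, 0.3, 0.1]
gripper_width: 0.0877
```

Request:
carry_out(plan=[[[0, 0, 0], [0, 0, -7], 0], [[0, 0, 0], [0, 0, -7], 0], [[0, 0, 0], [0, 0, -7], 0], [[0, 0, 0], [0, 0, -7], 0], [[0, 0, 0], [0, 0, -7], 0], [[0, 0, 0], [0, 0, -7], 0], [[0, 0, 0], [0, 0, 0], 0]])

```text
time_s: 17.3
tcp_pos: [0.5102, -0.3082, 0.5005]
eef_rot: [-180.0, 0.0, 0.5]
contact_force: [0.7, -0.6, -0.7]
gripper_width: 0.0876
```

```bash
python3 -c "
from h import *
go(.4065,-.163,.075,0);print(r.get_state()['joints'].round(1))"
```

```text
t 17.3 pos [ 0.5102 -0.3082  0.5005] rot [-180.      0.      0.45] w 0.0876 F [ 0.7 -0.6 -0.7]
  shift -0.1037 -0.1452 0.2665 turn 0.45
[-12.4  10.5  -0.7  -0.  -78.8 102.8]
```

Request:
carry_out(plan=[[[-0.0207, -0.029, 0], [0, 0, 0.4], 0], [[-0.0207, -0.029, 0], [0, 0, 0], 0], [[-0.0207, -0.029, 0], [0, 0, 0], 0], [[-0.0207, -0.029, 0], [0, 0, 0], 0], [[-0.0207, -0.029, 0], [0, 0, 0], 0], [[0, 0, 0], [0, 0, 0], 0], [[0, 0, 0.03], [0, 0, 0], 0], [[0, 0, 0.04], [0, 0, 0], 0], [[0, 0, 0.04], [0, 0, 0], 0], [[0, 0, 0.02], [0, 0, 0], 0], [[0, 0, 0], [0, 0, 0], 0]])

```text
time_s: 18.22
tcp_pos: [0.4055, -0.1627, 0.3663]
eef_rot: [-180.0, 0.4, -0.5]
contact_force: [-0.7, -0.2, -0.3]
gripper_width: 0.0876
```

```bash
python3 -c "
from h import *
go(.4065,-.163,.075,0)"
```

```text
t 18.2167 pos [ 0.4055 -0.1627  0.3663] rot [-179.96    0.43   -0.53] w 0.0876 F [-0.7 -0.2 -0.3]
  shift 0.001 0.0003 0.1323 turn -0.53
```

Request:
carry_out(plan=[[[0.001, 0, 0.025], [0, 0, 0], 0], [[0, 0, 0.03], [0, 0, 0], 0], [[0, 0, 0.03], [0, 0, 0], 0], [[0, 0, 0.02], [0, 0, 0], 0], [[0, 0, 0.015], [0, 0, 0], 0], [[0, 0, 0.015], [0, 0, 0], 0], [[0, 0, 0], [0, 0, 0], 0]])

```text
time_s: 18.8
tcp_pos: [0.4085, -0.1629, 0.2345]
eef_rot: [180.0, 0.1, -0.4]
contact_force: [-0.9, -0.0, 0.0]
gripper_width: 0.0875
```

Request:
carry_out(plan=[[[0, 0, 0], [0, 0, 0], 255], [[0, 0, 0], [0, 0, 0], 255], [[0, 0, 0], [0, 0, 0], 255], [[0, 0, 0], [0, 0, 0], 255], [[0, 0, 0], [0, 0, 0], 255], [[0, 0, 0], [0, 0, 0], 255], [[0, 0, 0], [0, 0, 0], 255], [[0, 0, 0], [0, 0, 0], 255], [[0, 0, 0], [0, 0, 0], 255]])

```text
time_s: 19.55
tcp_pos: [0.4085, -0.1628, 0.2357]
eef_rot: [180.0, -0.0, -0.3]
contact_force: [0.6, 0.3, 1.9]
gripper_width: 0.045
```

```bash
python3 -c "
from h import *
go(.422,-.304,.084,10)"
```

```text
t 19.55 pos [ 0.4085 -0.1628  0.2357] rot [ 1.8e+02 -2.0e-02 -2.6e-01] w 0.045 F [0.6 0.3 1.9]
  shift -0.0112 0.1414 -0.0073 turn -10.26
```

Request:
carry_out(plan=[[[0, 0, -0.015], [0, 0, 0], 255], [[0, 0, -0.03], [0, 0, 0], 255], [[0, 0, -0.04], [0, 0, 0], 255], [[0, 0, -0.04], [0, 0, -3], 255], [[0, 0, -0.025], [0, 0, -7], 255], [[0, 0, 0], [0, 0, 0], 255], [[-0.0024, 0.0354, 0], [0, 0, 0], 255], [[-0.0024, 0.0354, 0], [0, 0, 0], 255], [[-0.0024, 0.0354, 0], [0, 0, 0], 255], [[-0.0024, 0.0354, 0], [0, 0, 0], 255], [[0, 0, 0], [0, 0, 0], 255], [[0, 0, 0], [0, 0, 0], 255]])

```text
time_s: 20.55
tcp_pos: [0.4224, -0.3055, 0.384]
eef_rot: [-179.9, 0.1, 9.5]
contact_force: [-0.4, 0.4, -1.4]
gripper_width: 0.0451
```

```bash
python3 -c "
from h import *
go(.424,-.304,.089,10)"
```

```text
t 20.55 pos [ 0.4224 -0.3055  0.384 ] rot [-1.7992e+02  1.4000e-01  9.5000e+00] w 0.0451 F [-0.4  0.4 -1.4]
  shift 0.0019 -0.0012 0.136 turn -0.5
```

Request:
carry_out(plan=[[[0.001, -0.001, 0.03], [0, 0, 0], 255], [[0, 0, 0.035], [0, 0, 0], 255], [[0, 0, 0.03], [0, 0, 0], 255], [[0, 0, 0.015], [0, 0, 0], 255], [[0, 0, 0.012], [0, 0, 0], 255], [[0, 0, 0.01], [0, 0, 0], 255], [[0, 0, 0], [0, 0, 0], 255], [[0, 0, 0], [0, 0, 0], 255]])

```text
time_s: 21.22
tcp_pos: [0.4236, -0.3024, 0.2534]
eef_rot: [-180.0, 0.0, 9.8]
contact_force: [-1.0, 0.3, -0.6]
gripper_width: 0.0447
```

```bash
python3 -c "
from h import *
go(.424,-.304,.088,10)"
```

```text
t 21.2167 pos [ 0.4236 -0.3024  0.2534] rot [-1.7998e+02  5.0000e-02  9.7600e+00] w 0.0447 F [-1.   0.3 -0.6]
  shift 0.0001 0.0017 0.0064 turn -0.24
```

Lower about 5 mm more in small steps, then release and lift.

Request:
carry_out(plan=[[[0, 0.001, 0.003], [0, 0, 0], 255], [[0, 0, 0.002], [0, 0, 0], 255], [[0, 0, 0], [0, 0, 0], 255], [[0, 0, 0], [0, 0, 0], 255]])

```text
time_s: 21.55
tcp_pos: [0.4238, -0.3039, 0.2489]
eef_rot: [180.0, -0.0, 9.7]
contact_force: [-0.7, 0.2, -1.5]
gripper_width: 0.0448
```

Request:
carry_out(plan=[[[0, 0, 0], [0, 0, 0], 70], [[0, 0, 0], [0, 0, 0], 70], [[0, 0, 0], [0, 0, 0], 70], [[0, 0, 0], [0, 0, 0], 70], [[0, 0, 0], [0, 0, 0], 70], [[0, 0, 0], [0, 0, 0], 70]])

```text
time_s: 22.05
tcp_pos: [0.4238, -0.3039, 0.2485]
eef_rot: [180.0, -0.0, 9.7]
contact_force: [-0.1, -0.5, -0.6]
gripper_width: 0.0633
```

Request:
carry_out(plan=[[[0, 0, -0.02], [0, 0, 0], 70], [[0, 0, -0.035], [0, 0, 0], 70], [[0, 0, -0.04], [0, 0, 0], 70], [[0, 0, -0.04], [0, 0, 0], 0], [[0, 0, -0.04], [0, 0, 0], 0], [[0, 0, -0.04], [0, 0, 6], 0], [[0, 0, -0.035], [0, 0, 2], 0], [[0, 0, 0], [0, 0, 0], 0], [[0, 0, 0], [0, 0, 0], 0]])

```text
time_s: 22.8
tcp_pos: [0.4238, -0.3039, 0.501]
eef_rot: [179.9, -0.3, 1.7]
contact_force: [0.8, 0.3, -0.9]
gripper_width: 0.0872
```

```bash
python3 -c "
from h import *
go(.551,.416,.098,2)"
```

```text
t 22.8 pos [ 0.4238 -0.3039  0.501 ] rot [179.91  -0.28   1.73] w 0.0872 F [ 0.8  0.3 -0.9]
  shift 0.1523 -0.715 0.244 turn -0.27
```

Request:
carry_out(plan=[[[0.004, -0.019, 0], [0, 0, 0], 0], [[0.008, -0.038, 0], [0, 0, 0], 0], [[0.008, -0.038, 0], [0, 0, 0], 0], [[0.008, -0.038, 0], [0, 0, 0], 0], [[0.008, -0.038, 0], [0, 0, 0], 0], [[0.008, -0.038, 0], [0, 0, 0], 0], [[0.008, -0.038, 0], [0, 0, 0], 0], [[0.008, -0.038, 0], [0, 0, 0], 0], [[0.008, -0.038, 0], [0, 0, 0], 0], [[0.008, -0.038, 0], [0, 0, 0], 0]])

```text
time_s: 23.63
tcp_pos: [0.4884, 0.0612, 0.4974]
eef_rot: [180.0, 0.1, 1.8]
contact_force: [1.3, -0.6, -0.6]
gripper_width: 0.0877
```

Request:
carry_out(plan=[[[0.008, -0.038, 0], [0, 0, 0], 0], [[0.008, -0.038, 0], [0, 0, 0], 0], [[0.008, -0.038, 0], [0, 0, 0], 0], [[0.008, -0.038, 0], [0, 0, 0], 0], [[0.008, -0.038, 0], [0, 0, 0], 0], [[0.008, -0.038, 0], [0, 0, 0], 0], [[0.008, -0.038, 0], [0, 0, 0], 0], [[0.008, -0.038, 0], [0, 0, 0], 0], [[0.008, -0.038, 0], [0, 0, 0], 0], [[0, -0.012, 0], [0, 0, 0], 0], [[0, 0, 0], [0, 0, 0], 0], [[0, 0, 0], [0, 0, 0], 0]])

```text
time_s: 24.63
tcp_pos: [0.55, 0.4161, 0.4961]
eef_rot: [179.8, 0.1, 1.8]
contact_force: [-0.5, -0.4, -0.5]
gripper_width: 0.0875
```

```bash
python3 -c "
from h import *
go(.551,.416,.098,2)
a=r.capture('top')[:,:,::-1];b=r.capture('scene')[:,:,::-1]
A=cv2.resize(a[160:270,380:480],(400,440),interpolation=cv2.INTER_CUBIC);B=cv2.resize(b[200:340,160:260],(314,440),interpolation=cv2.INTER_CUBIC)
cv2.imwrite('pics/t3.png',np.hstack([A,B]))"
```

```text
t 24.6333 pos [0.55   0.4161 0.4961] rot [1.7985e+02 1.4000e-01 1.8000e+00] w 0.0875 F [-0.5 -0.4 -0.5]
  shift 0.001 0.0001 0.2391 turn -0.2
```

View pics/t3.png

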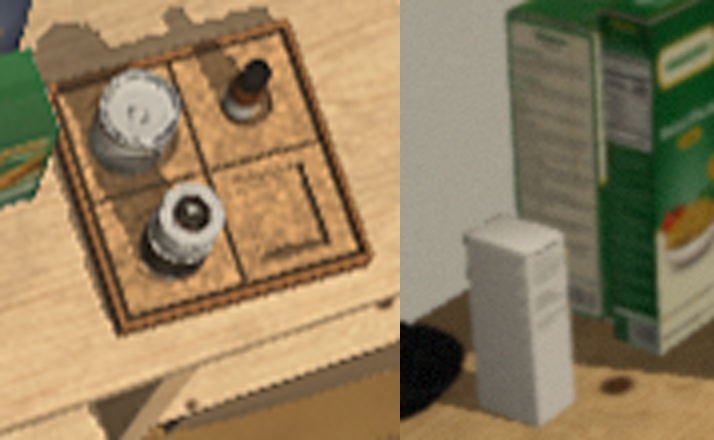

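Tin, jar and roll-on stand upright in their recesses. The slim carton is at (520,320) in the right half with tall green boxes behind it, so I'll check the body's clearance to those boxes.

Run:
```python
from h import *
np.set_printoptions(precision=4,suppress=True)
S=lambda p:(np.float64(p)-[400,0])/3.143+[160,200]
print("box base FL, BL; ulsavo near-left base corner, far",ray("scene",S([(655,353),(615,335),(600,318),(520,285)]),0))
print("carton base corners",ray("scene",S([(538,424),(575,397),(480,395)]),0))
t=ray("scene",S([(465,238),(525,247),(563,228),(508,213)]),.125);print("carton top",t,t.mean(0))
C1=lambda p:np.float64(p)/3.5+[130,160]
for z in(.14,.16,.18,.2,.22):print(z,ray("top",C1([(205,295),(190,250),(205,228),(180,135)]),z).ravel())
```

```text
box base FL, BL; ulsavo near-left base corner, far [[0.5163 0.3292]
 [0.5541 0.3242]
 [0.5775 0.311 ]
 [0.6561 0.3034]]
carton base corners [[0.5266 0.4386]
 [0.527  0.4013]
 [0.5808 0.4316]]
carton top [[0.5678 0.4465]
 [0.5291 0.4363]
 [0.5259 0.4042]
 [0.5683 0.4062]] [0.5478 0.4233]
0.14 [0.544  0.3353 0.5819 0.3363 0.5949 0.3205 0.6734 0.3179]
0.16 [0.538  0.3325 0.5754 0.3334 0.5882 0.3179 0.6657 0.3153]
0.18 [0.532  0.3296 0.5689 0.3305 0.5816 0.3152 0.658  0.3127]
0.2 [0.526  0.3268 0.5624 0.3277 0.5749 0.3125 0.6503 0.31  ]
0.22 [0.52   0.3239 0.5559 0.3248 0.5682 0.3099 0.6426 0.3074]
```

The green box reaches y≈0.33 and stands over 0.2 m tall. With the jaws along y the gripper's body would reach about 0.32 and hit it. I'll grip across the carton's 51 mm side instead (jaws along x, clear on both sides and inside the 88 mm opening).

Request:
carry_out(plan=[[[0, 0, 0], [0, 0, 7], 0], [[0, 0, 0], [0, 0, 7], 0], [[0, 0, 0], [0, 0, 7], 0], [[0, 0, 0], [0, 0, 7], 0], [[0, 0, 0], [0, 0, 7], 0], [[0, 0, 0], [0, 0, 7], 0], [[0, 0, 0], [0, 0, 7], 0], [[0, 0, 0], [0, 0, 7], 0], [[0, 0, 0], [0, 0, 7], 0], [[0, 0, 0], [0, 0, 7], 0], [[0, 0, 0], [0, 0, 7], 0], [[0, 0, 0], [0, 0, 7], 0]])

```text
time_s: 25.73
tcp_pos: [0.5502, 0.4135, 0.4992]
eef_rot: [-180.0, 0.0, -82.7]
contact_force: [0.5, -0.8, -0.5]
gripper_width: 0.0882
```

Request:
carry_out(plan=[[[0, 0, 0.02], [0, 0, 5.8], 0], [[0, 0, 0.04], [0, 0, 0], 0], [[0, 0, 0.03], [0, 0, 0], 0], [[0, 0, 0], [0, 0, 0], 0], [[0, 0, 0], [0, 0, 0], 0]])

```text
time_s: 26.15
tcp_pos: [0.5503, 0.414, 0.4082]
eef_rot: [179.9, -0.1, -88.1]
contact_force: [0.2, -0.0, 1.5]
gripper_width: 0.0876
```

```bash
python3 -c "
from h import *
go(.550,.4175,.098,-88)"
```

```text
t 26.15 pos [0.5503 0.414  0.4082] rot [ 1.7992e+02 -1.3000e-01 -8.8120e+01] w 0.0876 F [ 0.2 -0.   1.5]
  shift -0.0035 0.0001 0.1512 turn -0.12
```

Request:
carry_out(plan=[[[-0.0035, 0, 0.03], [0, 0, 0], 0], [[0, 0, 0.035], [0, 0, 0], 0], [[0, 0, 0.03], [0, 0, 0], 0], [[0, 0, 0.02], [0, 0, 0], 0], [[0, 0, 0.02], [0, 0, 0], 0], [[0, 0, 0.016], [0, 0, 0], 0], [[0, 0, 0], [0, 0, 0], 0]])

```text
time_s: 26.73
tcp_pos: [0.5503, 0.4185, 0.2569]
eef_rot: [179.9, -0.1, -88.1]
contact_force: [0.5, -0.8, 0.1]
gripper_width: 0.0876
```

Request:
carry_out(plan=[[[0, 0, 0], [0, 0, 0], 255], [[0, 0, 0], [0, 0, 0], 255], [[0, 0, 0], [0, 0, 0], 255], [[0, 0, 0], [0, 0, 0], 255], [[0, 0, 0], [0, 0, 0], 255], [[0, 0, 0], [0, 0, 0], 255], [[0, 0, 0], [0, 0, 0], 255], [[0, 0, 0], [0, 0, 0], 255], [[0, 0, 0], [0, 0, 0], 255], [[0, 0, 0], [0, 0, 0], 255]])

```text
time_s: 27.57
tcp_pos: [0.5502, 0.4189, 0.258]
eef_rot: [-180.0, 0.0, -88.1]
contact_force: [-1.3, 0.9, 5.9]
gripper_width: 0.0501
```

```bash
python3 -c "
from h import *
go(.550,.4175,.098,-88)"
```

```text
t 27.5667 pos [0.5502 0.4189 0.258 ] rot [-1.7997e+02  2.0000e-02 -8.8060e+01] w 0.0501 F [-1.3  0.9  5.9]
  shift 0.0014 0.0002 0.001 turn -0.06
```

Request:
carry_out(plan=[[[0, 0, -0.015], [0, 0, 0], 255], [[0, 0, -0.03], [0, 0, 0], 255], [[0, 0, -0.04], [0, 0, 0], 255], [[0, 0, -0.04], [0, 0, 0], 255], [[0, 0, -0.04], [0, 0, 0], 255], [[0, 0, -0.04], [0, 0, 0], 255], [[0, 0, -0.04], [0, 0, 4.7], 255], [[0, 0, 0], [0, 0, 0], 255], [[0.0015, 0.031, 0], [0, 0, 0], 255], [[0.0015, 0.031, 0], [0, 0, 0], 255], [[0.0015, 0.031, 0], [0, 0, 0], 255], [[0.0015, 0.031, 0], [0, 0, 0], 255]])

```text
time_s: 28.57
tcp_pos: [0.4247, 0.4185, 0.501]
eef_rot: [179.9, -0.1, -92.8]
contact_force: [-0.9, 1.2, -1.4]
gripper_width: 0.0503
```

Request:
carry_out(plan=[[[0, 0, 0], [0, 0, 0], 255], [[0.02, -0.0008, 0], [0, 0, 0], 255], [[0.04, -0.0015, 0], [0, 0, 0], 255], [[0.04, -0.0015, 0], [0, 0, 0], 255], [[0.04, -0.0015, 0], [0, 0, 0], 255], [[0.04, -0.0015, 0], [0, 0, 0], 255], [[0.04, -0.0015, 0], [0, 0, 0], 255], [[0.04, -0.0015, 0], [0, 0, 0], 255], [[0.04, -0.0015, 0], [0, 0, 0], 255], [[0.04, -0.0015, 0], [0, 0, 0], 255], [[0.04, -0.0015, 0], [0, 0, 0], 255], [[0.04, -0.0015, 0], [0, 0, 0], 255]])

```text
time_s: 29.57
tcp_pos: [0.4204, -0.0033, 0.5021]
eef_rot: [180.0, 0.0, -92.7]
contact_force: [0.1, -0.1, -1.3]
gripper_width: 0.05
```

Request:
carry_out(plan=[[[0.04, -0.0015, 0], [0, 0, 0], 255], [[0.04, -0.0015, 0], [0, 0, 0], 255], [[0.04, -0.0015, 0], [0, 0, 0], 255], [[0.04, -0.0015, 0], [0, 0, 0], 255], [[0.04, -0.0015, 0], [0, 0, 0], 255], [[0.04, -0.0015, 0], [0, 0, 0], 255], [[0.04, -0.0015, 0], [0, 0, 0], 255], [[0.04, -0.0015, 0], [0, 0, 0], 255], [[0.04, -0.0015, 0], [0, 0, 0], 255], [[0.03, -0.001, 0], [0, 0, 0], 255], [[0, 0, 0], [0, 0, 0], 255], [[0, 0, 0], [0, 0, 0], 255]])

```text
time_s: 30.57
tcp_pos: [0.4167, -0.3933, 0.5005]
eef_rot: [179.8, 0.1, -93.0]
contact_force: [-0.7, 1.0, -3.1]
gripper_width: 0.05
```

```bash
python3 -c "
from h import *
go(.418,-.392,.111,-92.7)"
```

```text
t 30.5667 pos [ 0.4167 -0.3933  0.5005] rot [ 1.7984e+02  9.0000e-02 -9.2950e+01] w 0.05 F [-0.7  1.  -3.1]
  shift -0.0013 -0.0013 0.2305 turn -0.25
```

Request:
carry_out(plan=[[[-0.001, -0.001, 0.03], [0, 0, 0], 255], [[0, 0, 0.04], [0, 0, 0], 255], [[0, 0, 0.04], [0, 0, 0], 255], [[0, 0, 0.04], [0, 0, 0], 255], [[0, 0, 0.03], [0, 0, 0], 255], [[0, 0, 0.02], [0, 0, 0], 255], [[0, 0, 0.015], [0, 0, 0], 255], [[0, 0, 0.01], [0, 0, 0], 255], [[0, 0, 0], [0, 0, 0], 255], [[0, 0, 0], [0, 0, 0], 255]])

```text
time_s: 31.4
tcp_pos: [0.4183, -0.3903, 0.2778]
eef_rot: [180.0, -0.0, -92.7]
contact_force: [0.3, -0.4, -0.8]
gripper_width: 0.05
```

```bash
python3 -c "
from h import *
go(.418,-.392,.111,-92.7)"
```

```text
t 31.4 pos [ 0.4183 -0.3903  0.2778] rot [179.99  -0.   -92.72] w 0.05 F [ 0.3 -0.4 -0.8]
  shift 0.0017 0.0002 0.0078 turn -0.02
```

Request:
carry_out(plan=[[[0.001, 0, 0.004], [0, 0, 0], 255], [[0, 0, 0.003], [0, 0, 0], 255], [[0, 0, 0], [0, 0, 0], 255], [[0, 0, 0], [0, 0, 0], 255]])

```text
time_s: 31.73
tcp_pos: [0.418, -0.3918, 0.2709]
eef_rot: [-180.0, -0.0, -92.8]
contact_force: [-0.1, -0.2, -2.0]
gripper_width: 0.0502
```

Request:
carry_out(plan=[[[0, 0, 0], [0, 0, 0], 50], [[0, 0, 0], [0, 0, 0], 50], [[0, 0, 0], [0, 0, 0], 50], [[0, 0, 0], [0, 0, 0], 50], [[0, 0, 0], [0, 0, 0], 50], [[0, 0, 0], [0, 0, 0], 50]])

```text
time_s: 32.23
tcp_pos: [0.418, -0.3918, 0.2706]
eef_rot: [-180.0, -0.0, -92.8]
contact_force: [0.1, 0.3, 0.1]
gripper_width: 0.0701
```

Request:
carry_out(plan=[[[0, 0, -0.02], [0, 0, 0], 50], [[0, 0, -0.035], [0, 0, 0], 50], [[0, 0, -0.04], [0, 0, 0], 50], [[0, 0, -0.04], [0, 0, 0], 50], [[0, 0, -0.04], [0, 0, 0], 50], [[0, 0, -0.04], [0, 0, 0], 50], [[0, 0, 0], [0, 0, 0], 50], [[-0.04, 0, 0], [0, 0, 0], 50], [[-0.04, 0, 0], [0, 0, 0], 50], [[-0.04, 0, 0], [0, 0, 0], 50], [[-0.04, 0, 0], [0, 0, 0], 50], [[-0.04, 0, 0], [0, 0, 0], 50]])

```text
time_s: 33.23
tcp_pos: [0.4271, -0.1905, 0.4855]
eef_rot: [-180.0, 0.0, -92.8]
contact_force: [1.4, 0.7, 0.4]
gripper_width: 0.07
```

Request:
carry_out(plan=[[[-0.04, 0, 0], [0, 0, 0], 50], [[-0.04, 0, 0], [0, 0, 0], 50], [[-0.04, 0, 0], [0, 0, 0], 50], [[-0.04, 0, 0], [0, 0, 0], 50], [[-0.04, 0, 0], [0, 0, 0], 50], [[-0.04, 0, 0], [0, 0, 0], 50], [[-0.04, 0, 0], [0, 0, 0], 50], [[-0.04, 0, 0], [0, 0, 0], 50], [[-0.04, 0, 0], [0, 0, 0], 50], [[-0.04, 0, 0], [0, 0, 0], 50], [[0, 0, 0], [0, 0, 0], 50]])

```text
time_s: 34.15
tcp_pos: [0.4473, 0.2128, 0.4847]
eef_rot: [180.0, 0.0, -92.6]
contact_force: [0.5, -1.1, 0.6]
gripper_width: 0.0705
```

```bash
python3 -c "
from h import *
a=r.capture('top')[:,:,::-1];b=r.capture('scene')[:,:,::-1]
A=cv2.resize(a[160:270,380:480],(400,440),interpolation=cv2.INTER_CUBIC);B=cv2.resize(b[160:280,340:450],(400,440),interpolation=cv2.INTER_CUBIC)
cv2.imwrite('pics/t4.png',np.hstack([A,B]));cv2.imwrite('pics/t4f.png',a)
b=cv2.imread('pics/top0.png')
d=cv2.absdiff(a,b).max(2)
print('diff wide/big',d[220:265,312:345].mean(),d[270:305,228:258].mean())"
```

```text
diff wide/big 19.98181818181818 46.385714285714286
```

View pics/t4.png

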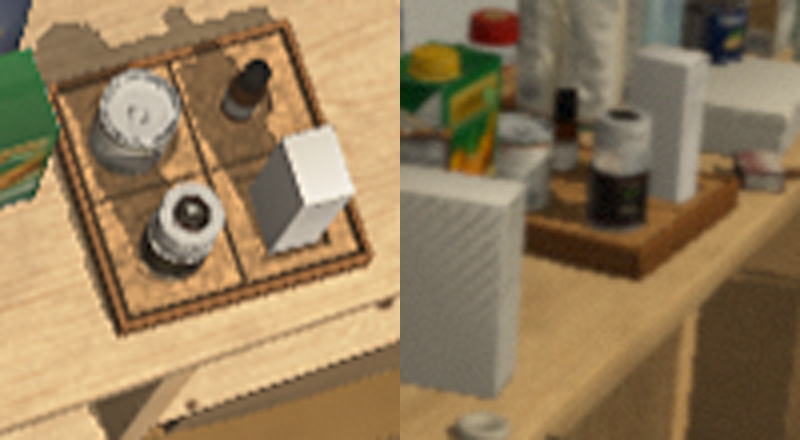

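All four goods stand in their recesses in both views. I'll do one numeric check of the centres and the two look-alikes, then hand in.

Run:
```python
from h import *
C=lambda p:np.float64(p)/4+[380,160]
for n,p,z,t in[("tin",(139,105),.084,(.51,-.308)),("roll",(259,73),.09,(.506,-.396)),("jar",(192,210),.109,(.422,-.304)),("carton",(320,165),.137,(.418,-.392))]:
    print(n,((ray("top",C(p),z)[0]-t)*1000).round(1),"mm off")
def shift(n,ref,img,x,y,w,h):
    T=ref[y:y+h,x:x+w];m=cv2.matchTemplate(img[y-15:y+h+15,x-15:x+w+15],T,cv2.TM_CCOEFF_NORMED);_,v,_,l=cv2.minMaxLoc(m);print(n,"pixel shift",l[0]-15,l[1]-15,"score",round(v,3))
s=r.capture("scene")[:,:,::-1]; t=cv2.imread("pics/t4f.png"); s0=cv2.imread("pics/scene0.png"); t0=cv2.imread("pics/top0.png")
shift("wide scene",s0,s,335,208,38,58); shift("wide top",t0,t,314,222,32,44)
shift("big tin scene (lower part)",s0,s,300,275,30,42); shift("big tin top",t0,t,226,272,34,34)
```

```text
tin [0.7 0.3] mm off
roll [-2.9  1.4] mm off
jar [-0.9 -3.6] mm off
carton [-2.3 -1.8] mm off
wide scene pixel shift 0 0 score 0.933
wide top pixel shift 0 0 score 0.998
big tin scene (lower part) pixel shift 1 0 score 0.733
big tin top pixel shift 0 0 score 0.475
```

```bash
python3 -c "
from h import *
print(r.close_job(), r.get_state()['time_s'])"
```

```text
the job is handed in; nothing more can be done
the job is handed in; nothing more can be done
```

The small tin, spice jar, roll-on bottle and slim carton are each standing upright in their own cork recess. The job is handed in at about 34 s of the 131 s allowed; close_job gives no verdict, so whether it passed is not known.

- **Carton grip:** I gripped the slim carton across its 51 mm side, not the 36 mm side the task advised. Across the 36 mm, the gripper's body would have hit the tall green box beside it.
- **Placement:** In the last top picture, the four goods measured within 4 mm of their recess centres (limit 12 mm), and both pictures show them upright. I did not measure their depth in the recesses. I judged it from the heights at which I released them.
- **Wide carton:** It matched its starting place with no shift in either camera.
- **Big tin:** It showed a 0 to 1 pixel shift, but the match was weak (0.48 top, 0.73 scene). The start and end views of it differ because the arm and its shadow cover it. The wrist force readings (up to about 8 N, while gripping) gave no sign of touching it.
- **Measured heights:** The heights I got from the two cameras came out 3–5 mm low, within what the calibration and my pixel readings allow. I used the given sizes instead.

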